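# Seat the pump cover evenly

## Task

Tighten the four wing knobs of the round pump cover clockwise, criss-cross and in two rounds, so that the cover goes down evenly: first turn one knob about half-way, then the one opposite it, then the other two the same; after that turn them fully home to the stop (about 80 degrees in all), again one opposite pair and then the other. Never let the cover lean over as it would with one knob turned home while the others are loose. At the end the cover sits flat and fully down; leave the things around the pump where they are.

Things in the scene. Friction and masses are not known exactly. Their poses are not given: they have to be found in the camera images.
- pump_seat (a point): Centre of the gasket face of the round pump housing (216 mm across, fixed to the bench, two hose barbs on its far side = its +x). The point lies 38 mm above the bench; z is up. The underside of a fully seated cover lies in this plane. To its left stands a bottle carousel 190 mm tall: pass above or in front of it.
- cover_center (a point): Centre of the underside of the round aluminium cover (216 mm across, 8 mm thick, flat hub in the middle). z: its normal. Springs hold it up to 10 mm above the seat; each knob draws its own side down: it leans 0.06 rad with one knob alone fully turned, 0.03 with one half turned, and is level when all are alike. The knobs go down with it.
- knob1_grip (a point): Grip point of wing knob 1 (45 degrees counter-clockwise, from above, from the pump's +x; 85 mm from its axis; opposite knob 3). An upright black bar 36 mm long (this point's x), 10 mm thick (y), 24 mm tall, on a thin neck. Bar top 10 mm above, bar foot 14 mm below, cover face 27 to 34 mm below this point. z: the knob's axis, up.
- knob1 (a joint): Turn of knob 1 in rad: grows clockwise seen from above (tightening); 0 to 0.15 (loose) at the start, 0.7 is half-way, 1.4 is the firm stop (fully home). The knob stays where it is left; turning takes about 0.1 N m.
- knob2_grip (a point): Grip point of wing knob 2 (135 degrees counter-clockwise, from above, from the pump's +x; 85 mm from its axis; opposite knob 4). An upright black bar 36 mm long (this point's x), 10 mm thick (y), 24 mm tall, on a thin neck. Bar top 10 mm above, bar foot 14 mm below, cover face 27 to 34 mm below this point. z: the knob's axis, up.
- knob2 (a joint): Turn of knob 2 in rad: grows clockwise seen from above (tightening); 0 to 0.15 (loose) at the start, 0.7 is half-way, 1.4 is the firm stop (fully home). The knob stays where it is left; turning takes about 0.1 N m.
- knob3_grip (a point): Grip point of wing knob 3 (225 degrees counter-clockwise, from above, from the pump's +x; 85 mm from its axis; opposite knob 1). An upright black bar 36 mm long (this point's x), 10 mm thick (y), 24 mm tall, on a thin neck. Bar top 10 mm above, bar foot 14 mm below, cover face 27 to 34 mm below this point. z: the knob's axis, up.
- knob3 (a joint): Turn of knob 3 in rad: grows clockwise seen from above (tightening); 0 to 0.15 (loose) at the start, 0.7 is half-way, 1.4 is the firm stop (fully home). The knob stays where it is left; turning takes about 0.1 N m.
- knob4_grip (a point): Grip point of wing knob 4 (315 degrees counter-clockwise, from above, from the pump's +x; 85 mm from its axis; opposite knob 2). An upright black bar 36 mm long (this point's x), 10 mm thick (y), 24 mm tall, on a thin neck. Bar top 10 mm above, bar foot 14 mm below, cover face 27 to 34 mm below this point. z: the knob's axis, up.
- knob4 (a joint): Turn of knob 4 in rad: grows clockwise seen from above (tightening); 0 to 0.15 (loose) at the start, 0.7 is half-way, 1.4 is the firm stop (fully home). The knob stays where it is left; turning takes about 0.1 N m.
- bottle: Bystander: white plastic bottle, 43 mm across, 98 mm tall; origin at the centre of its underside. Leave alone.
- weight: Bystander: brass balance weight, 22 mm across, 34 mm tall; origin at the centre of its underside. Leave alone.
- notepad: Bystander: pad of sticky notes, 50x51x11 mm; origin at the centre of its underside. Leave alone.
- tweezers: Bystander: steel tweezers, 12x123x8 mm; origin at the centre of its underside. Leave alone.
- pen: Bystander: slim ball pen, 12x145x9 mm; origin at the centre of its underside. Leave alone.
- cap: Bystander: white screw cap, 30 mm across, 17 mm tall; origin at the centre of its underside. Leave alone.

How it is judged:
By the outcome, as a careful person would: the job done as asked, in the order asked, and still so for the second after the job is handed in, with the robot touching nothing.
It also fails if it takes over 72 s, if anything falls off the work surface, if the arm or the gripper's body presses on something with over 40 N, if the wrist force passes 120 N, or if a joint passes its speed limit or range.

## Robot

A 7-joint arm with a two-finger parallel gripper is mounted at the origin on a cart in front of the work surface, level with it; the furniture and walls round the work are solid. World frame = base frame: x ahead of the robot, y to its left, z up, the work surface at z = 0. Lengths are in m, angles in rad, forces in N, time in s.
With the tool pointing down it reaches from about 0.425 to 0.925 m from the base axis. Payload 6.8 kg.
Tool frame: the origin (TCP) lies midway between the tips of the shut fingers; the grasp point (between the pads) lies r.grasp_offset behind it (r.grasp_offset is the distance from the TCP to the grasp point, in m); z points along the fingers, y is the direction in which the jaws open and shut (so a half turn about z gives the same grasp; the last joint's range is limited). The gripper opens to 85 mm and grips with 20 to 120 N. Pads are 22 mm wide; open, the fingers measure 114 mm over their backs; the gripper's body (76 mm by 85 mm) begins 54 mm behind the grasp point. The pads swing forward as they close: fully open they stand 13 mm farther back than shut.
Start: joints at [-1.292, 0.477, 0.022, 1.555, -0.011, 1.109, -0.083], TCP at [0.255, 0.625, 0.231] pointing down, gripper open.
Joint ranges: [-2.96, 2.96], [-0.34, 2.1], [-1.41, 1.46], [0.24, 2.44], [-1.37, 4.51], [0.17, 1.92], [-2.96, 2.96]. Speed limits (rad/s): [2.39, 2.39, 3.14, 3.14, 3.14, 3.14, 3.14].

## Interface

Orientations are given as a rotation vector (axis times angle).
In Python, from bench import r gives the robot as it stands. The module is installed in compiled form; this text tells all that it offers.
- The arm moves only by the tool send_rows, never from a script. Its argument "moves" is one flat list of numbers, 4 for each row, row after row: the shift along the tool's x, y, z in mm, then the turn about the tool's z in degrees. A call has 1 to 8 rows; each row is the pose to reach, as a shift and turn from the pose commanded when the call began, along the tool's axes at that moment; what a row does not reach only later rows make up. A row lasts 1/8 s, in which the tool goes at most 62.5 mm and 10.7 degrees, less where a joint would pass 70% of its speed; a pose out of reach is approached as far as the arm can. A call with a gripper value outside its range is refused whole. "hand" is the closure, from 0 (fully open) to 1 (shut), set as the call begins (left out, the last holds). The fingers move at their own pace and stop on an object; "newtons" is the grip in N (left out, the last holds). Time passes only in rows, so rows that repeat a pose let the fingers close. It gives the time, the measured TCP pose, the force and the opening at its end, in the units of the state.
- r.get_obs(): the state, without advancing time (a new reading comes with each control period).
- r.grab_frame(name): name is "side" or "top"; returns a dict with "img" (400x640x3 uint8, red, green, blue), "mtx" (3x3 intrinsics, pixels), "world_to_cam" (4x4, takes a point from world to camera coordinates). Camera axes: x right, y up, looking along -z (the intrinsics and any distortion apply to the point x, -y, -z); pixel columns grow to the right and rows downward; lengths in m; the calibration is good to about 2 mm. A picture is of the moment at which its call begins. There is no depth.
- r.hand_in(): hands the job in, once; it reports no verdict.
The state is a dict: "clock": time; "joints": joint angles; "qvel": joint speeds; "tau": joint torques, N m; "tcp_pos": TCP position; "orientation": TCP orientation; "contact_force": force on the tool from outside, world axes, zero at the start; "moment": the same for the moment, N m; "grip_width": finger opening in m.
Only numpy, scipy, OpenCV 4.12 (cv2) and the standard library are available. Lean on these libraries where they do the work, as an engineer would, in place of code of your own. Each camera call takes 0.05 s, during which the arm holds its last target.

## Working session

There is one attempt and no reset: what is moved stays moved. The work goes in short steps, Python scripts to look and compute and a tool call to move; the robot and the scene stay as the last step left them, time stands still between calls to the robot, and variables do not carry over. Pictures are saved under pics/ and viewed, and the job is handed in when it is done.

Besides the shell and the picture viewer there is one more tool, called after "Emit:" by a JSON object that holds its "fn" and its "kwargs". send_rows: Moves the arm, as the interface text tells. Its arguments: {"type":"object","properties":{"moves":{"type":"array"},"hand":{"type":"number"},"newtons":{"type":"number"}},"required":["moves"]}

```bash
mkdir -p pics; python3 - <<'E'
from bench import r
import cv2,pickle
o=r.get_obs()
for k,v in o.items(): print(k,v)
print(r.grasp_offset)
for n in("side","top"):
    f=r.grab_frame(n); pickle.dump(f,open(f'{n}0.pkl','wb'))
    cv2.imwrite(f'pics/{n}0.png',f['img'][:,:,::-1]); print(n,f['mtx'],f['world_to_cam'],[k for k in f])
E
```

```text
clock 0.0
joints [-1.29203271  0.47778125  0.02236471  1.55644744 -0.01146776  1.10930621
 -0.08311932]
qvel [ 1.84354979e-03 -1.17380628e-03  8.80063634e-04  1.78698322e-03
 -5.49003255e-04  2.13635388e-04  3.11849399e-05]
tau [-4.34824406e-04 -5.96441281e+01  1.60762802e+00 -2.81194550e+01
  1.24472310e-02  9.34324897e-03 -5.41729168e-07]
tcp_pos [0.25448202 0.6245538  0.23034055]
orientation [-6.03875946e-01 -3.08282757e+00  2.83566417e-03]
contact_force [ 0.30915198 -0.5984686  -0.49317457]
moment [-0.00849178  0.01332349 -0.05552926]
grip_width 0.08548201269179558
0.0187
side [[415.07938777   0.         323.40097313]
 [  0.         415.07938777 202.30514511]
 [  0.           0.           1.        ]] [[ 0.8793334  -0.47575253  0.02079192 -0.54656593]
 [ 0.20854402  0.42396929  0.88133956 -0.13818802]
 [-0.42811467 -0.77065528  0.47202571 -0.70362337]
 [ 0.          0.          0.          1.        ]] ['img', 'mtx', 'world_to_cam']
top [[454.19466796   0.         319.92831431]
 [  0.         454.19466796 208.47323002]
 [  0.           0.           1.        ]] [[-0.01889344 -0.99975218 -0.0117737  -0.08570145]
 [ 0.9939955  -0.02005144  0.10756808 -0.59136957]
 [-0.1077775  -0.00967067  0.994128   -0.87802126]
 [ 0.          0.          0.          1.        ]] ['img', 'mtx', 'world_to_cam']
```

View pics/side0.png

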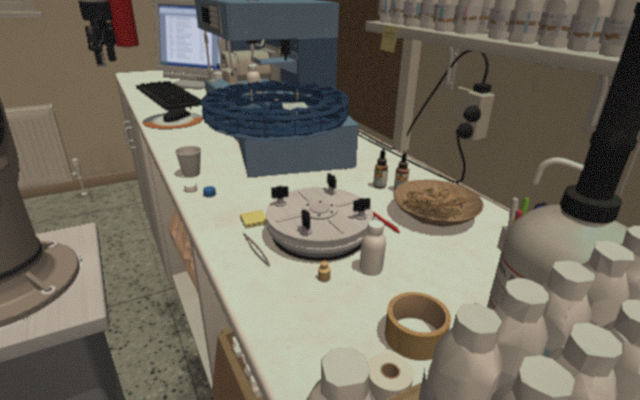

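View pics/top0.png

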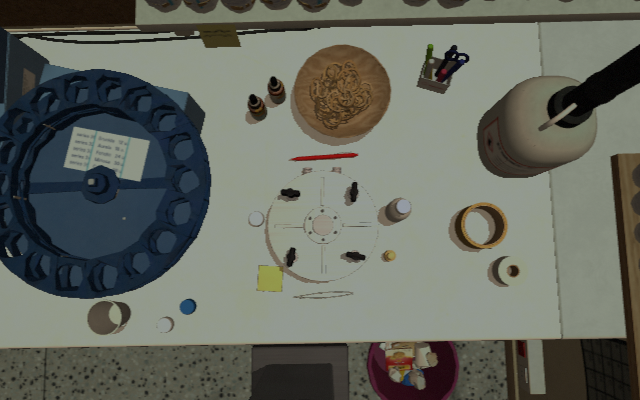

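```bash
cat > h.py <<'E'
import numpy as np,cv2,pickle
def proj(f,P):
    P=np.atleast_2d(P);c=P@f['world_to_cam'][:3,:3].T+f['world_to_cam'][:3,3]
    p=np.c_[c[:,0],-c[:,1],-c[:,2]]; q=p@f['mtx'].T
    return q[:,:2]/q[:,2:]
def back(f,uv,z):
    uv=np.atleast_2d(uv).astype(float)
    d=np.c_[uv,np.ones(len(uv))]@np.linalg.inv(f['mtx']).T; d=d*[1,-1,-1]
    R=f['world_to_cam'][:3,:3];C=-R.T@f['world_to_cam'][:3,3];d=d@R
    s=(z-C[2])/d[:,2]; return C+s[:,None]*d
E
python3 - <<'E'
from h import *
f=pickle.load(open('top0.pkl','rb'))
print(back(f,[(322,225)],.05)); print(back(f,[(290,193),(290,257),(354,256),(353,192)],.09))
c=f['img'][160:295,250:415,::-1]; cv2.imwrite('pics/c1.png',cv2.resize(c,None,fx=4.8,fy=4.4,interpolation=cv2.INTER_CUBIC))
f=pickle.load(open('side0.pkl','rb'))
c=f['img'][165:285,235:405,::-1]; cv2.imwrite('pics/c2.png',cv2.resize(c,None,fx=4.7,fy=4.7,interpolation=cv2.INTER_CUBIC))
E
```

```text
[[ 0.55502064 -0.10084791  0.05      ]]
[[ 0.61363241 -0.04207404  0.09      ]
 [ 0.4939435  -0.04066146  0.09      ]
 [ 0.49354208 -0.15915359  0.09      ]
 [ 0.61309176 -0.1605      0.09      ]]
```

View pics/c1.png

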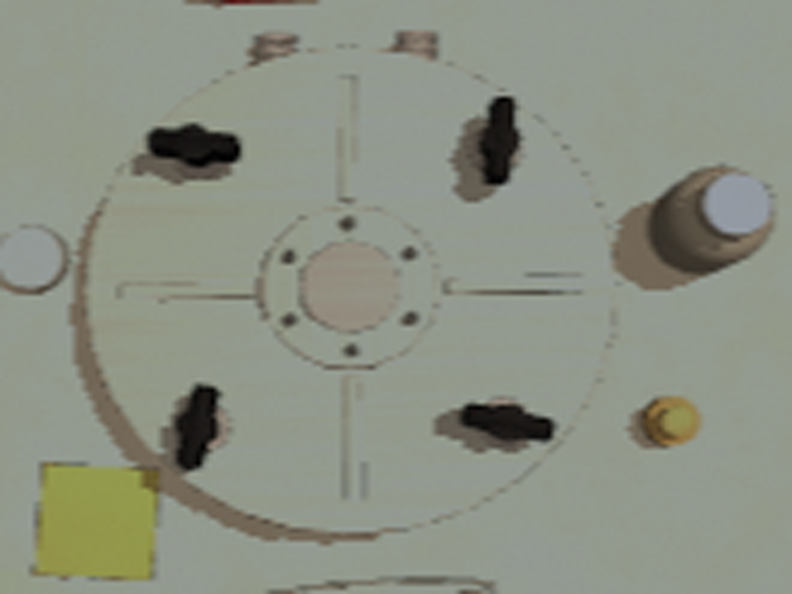

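View pics/c2.png

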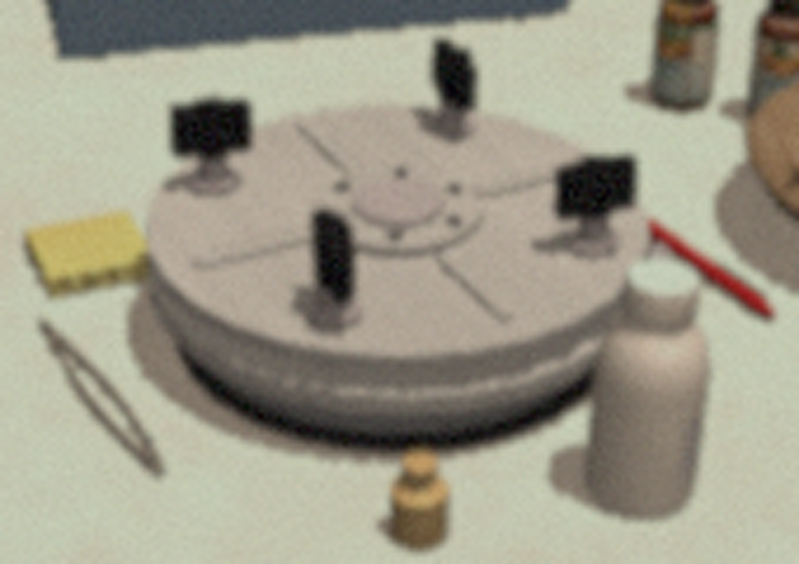

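```bash
cat > fit.py <<'E'
from h import *
from scipy.optimize import minimize
def boxpts(x,y,z,a):
    L,T=.018,.005; P=[]
    for zz in(-.014,.010):
        for sx in(-1,1):
            for sy in(-1,1):
                P.append([x+sx*L*np.cos(a)-sy*T*np.sin(a),y+sx*L*np.sin(a)+sy*T*np.cos(a),z+zz])
    return np.array(P)
S=8
def sil(f,p,x0,y0,w,h):
    uv=(proj(f,boxpts(*p))+.5-[x0,y0])*S
    m=np.zeros((h*S,w*S),np.uint8); cv2.fillConvexPoly(m,cv2.convexHull(np.round(uv).astype(np.int32)),1)
    return cv2.resize(m.astype(np.float32),(w,h),interpolation=cv2.INTER_AREA)
def fit(frames,p0,ret=False):
    roi=[]
    for f in frames:
        c=proj(f,[p0[:3]])[0]; w=40;x0,y0=int(c[0])-20,int(c[1])-20
        g=f['img'][y0:y0+w,x0:x0+w].max(2).astype(np.float32)
        d=np.clip((85-g)/50,0,1)
        roi.append((f,x0,y0,w,d))
    def cost(p):
        return sum(((sil(f,p,x0,y0,w,w)-d)**2).sum() for f,x0,y0,w,d in roi)
    best=None
    for a in np.radians([0,45,90,135]) if len(p0)<4 else [p0[3]]:
        q=np.r_[p0[:3],a]
        s=np.array([q]+[q+np.eye(4)[i]*[.006,.006,.006,.4][i] for i in range(4)])
        m=minimize(cost,q,method='Nelder-Mead',options=dict(initial_simplex=s,maxiter=500,xatol=1e-5,fatol=1e-3))
        if best is None or m.fun<best.fun: best=m
    return best
K0=[(.6136,-.0421,.088),(.494,-.0407,.088),(.4935,-.159,.088),(.613,-.1605,.088)]
def allfit(T,Sd,K=K0):
    out=[]
    for k in K:
        b=fit([T,Sd],k); out.append(np.r_[b.x,b.fun])
    for i,o in enumerate(out): print(i+1,np.round(o[:3],4),'ang',round(np.degrees(o[3])%180,1),'cost',round(o[4],1))
    return np.array(out)
E
python3 - <<'E'
from fit import *
T=pickle.load(open('top0.pkl','rb'));Sd=pickle.load(open('side0.pkl','rb'))
for f in(T,Sd):
    R=f['world_to_cam'][:3,:3];print(-R.T@f['world_to_cam'][:3,3])
o=allfit(T,Sd); c=o[:,:3].mean(0);print(c)
for q in o: d=q[:2]-c[:2];print(np.hypot(*d),np.degrees(np.arctan2(d[1],d[0])))
np.save('k0.npy',o)
E
```

```text
[ 0.49156856 -0.10602908  0.93546899]
[ 0.20820048 -0.74369372  0.46528305]
1 [ 0.6151 -0.0423  0.0852] ang 71.9 cost 59.6
2 [ 0.4944 -0.0408  0.0839] ang 164.9 cost 80.8
3 [ 0.4947 -0.161   0.0848] ang 70.8 cost 47.7
4 [ 0.615  -0.1613  0.0848] ang 175.7 cost 93.9
[ 0.55482644 -0.10132735  0.0846942 ]
0.08441376328688521 44.402991945768754
0.08552056898656285 134.91380307218753
0.08473140402482843 -135.22295621894344
0.08497085248613605 -44.869912185112234
```

```bash
cat > ang.py <<'E'
from fit import *
def topang(T,K,bright=70):
    res=[]
    for k in K:
        c=proj(T,[k[:3]])[0];x0,y0=int(c[0])-13,int(c[1])-13
        g=T['img'][y0:y0+27,x0:x0+27].max(2).astype(float)
        w=np.clip((bright-g)/30,0,1); n,l,st,ce=cv2.connectedComponentsWithStats((w>0).astype(np.uint8))
        j=1+np.argmax(st[1:,4]); w=w*(l==j)
        v,u=np.mgrid[:27,:27]; P=back(T,np.c_[u.ravel()+x0,v.ravel()+y0],k[2]+.008)[:,:2]; w=w.ravel()
        m=(P*w[:,None]).sum(0)/w.sum(); C=((P-m)*w[:,None]).T@(P-m)/w.sum(); e,V=np.linalg.eigh(C)
        res.append((*m,np.degrees(np.arctan2(V[1,1],V[0,1]))%180,np.sqrt(e)*1e3,w.sum()))
    return res
E
python3 - <<'E'
from ang import *
T=pickle.load(open('top0.pkl','rb'));Sd=pickle.load(open('side0.pkl','rb'))
o=np.load('k0.npy')
for b in (50,70): 
  for q in topang(T,o,b): print(q)
# cost vs angle
for i,k in enumerate(o):
    for F,n in((T,'top'),(Sd,'side')):
        best=[]
        for a in range(0,180,6):
            f=F
            c=proj(f,[k[:3]])[0];x0,y0=int(c[0])-20,int(c[1])-20
            g=f['img'][y0:y0+40,x0:x0+40].max(2).astype(np.float32);d=np.clip((85-g)/50,0,1)
            best.append(((sil(f,[*k[:3],np.radians(a)],x0,y0,40,40)-d)**2).sum())
        j=np.argsort(best)[:3];print(i+1,n,j*6,np.array(best)[j])
    
im=T['img'].copy()
def ov(f,name,sl,sc):
    im=cv2.resize(f['img'][sl][:,:,::-1].copy(),None,fx=sc,fy=sc,interpolation=cv2.INTER_NEAREST)
    for k in o:
        h=cv2.convexHull(((proj(f,boxpts(*k[:4]))+.5-[sl[1].start,sl[0].start])*sc).astype(np.int32)); cv2.polylines(im,[h],True,(0,0,255),1)
    cv2.imwrite(name,im)
ov(T,'pics/o1.png',(slice(175,275),slice(270,375)),5)
ov(Sd,'pics/o2.png',(slice(165,240),slice(260,380)),6)
E
```

```text
(np.float64(0.6132255498085231), np.float64(-0.04258656166852033), np.float64(81.73486266335405), array([3.73745249, 9.2961489 ]), np.float64(110.93333333333334))
(np.float64(0.494418597262538), np.float64(-0.041889380284707164), np.float64(166.8648993231031), array([3.294164  , 9.21990892]), np.float64(92.43333333333334))
(np.float64(0.4942139625146961), np.float64(-0.16088790824335836), np.float64(76.22597888112661), array([3.09946409, 9.45642283]), np.float64(88.43333333333334))
(np.float64(0.613093299270656), np.float64(-0.16111434655802487), np.float64(172.73761448496617), array([ 2.99956022, 10.17265524]), np.float64(89.80000000000001))
(np.float64(0.6134423312455094), np.float64(-0.042333047105356965), np.float64(82.18970045799816), array([3.9693007 , 9.33960541]), np.float64(128.56666666666666))
(np.float64(0.49444604332486974), np.float64(-0.04176348750468646), np.float64(166.47957168369848), array([3.46498791, 9.14418696]), np.float64(114.4))
(np.float64(0.4942867058067002), np.float64(-0.16098054369027992), np.float64(76.59864306440892), array([3.36367084, 9.29048753]), np.float64(114.56666666666666))
(np.float64(0.6131448624248359), np.float64(-0.16112752770119856), np.float64(172.33942584200224), array([3.29924324, 9.92052811]), np.float64(112.83333333333334))
1 top [84 78 90] [19.255392 23.943928 24.820011]
1 side [66 72 54] [22.034832 26.118984 36.356506]
2 top [168 162 174] [16.248772 18.082052 21.672804]
2 side [24 30 18] [51.576584 51.58155  54.1202  ]
3 top [78 72 84] [16.378262 21.408625 27.658802]
3 side [66 72 60] [24.946568 28.935505 37.80268 ]
4 top [174 168   0] [16.715187 20.53965  24.009289]
4 side [18 24 12] [47.20655 47.23906 55.05755]
```

View pics/o1.png

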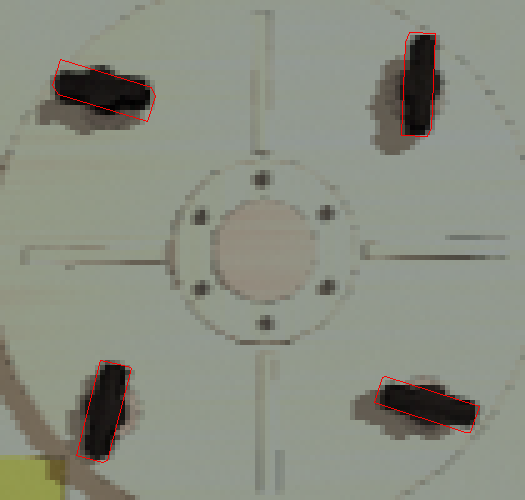

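View pics/o2.png

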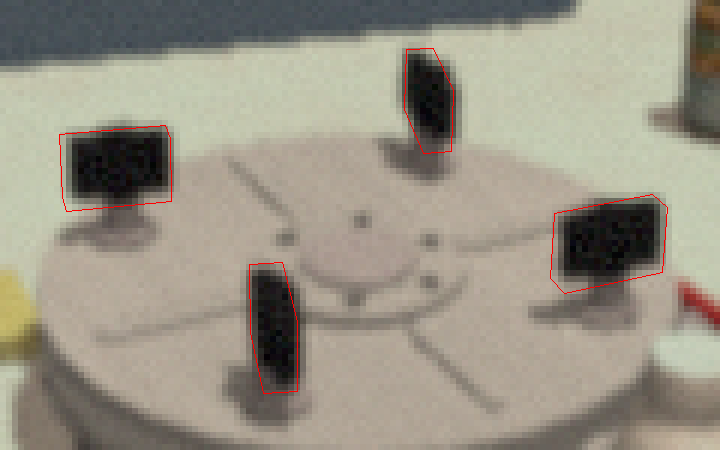

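```bash
cat > go.py <<'E'
from bench import r
import numpy as np,sys
from scipy.spatial.transform import Rotation as Ro
def st():
    o=r.get_obs();R=Ro.from_rotvec(o['orientation']).as_matrix()
    psi=np.degrees(np.arctan2(R[1,1],R[0,1]))
    print('t',round(o['clock'],2),'tcp',np.round(o['tcp_pos'],4),'psi',round(psi,1),'w',round(o['grip_width'],4),'F',np.round(o['contact_force'],1),'M',np.round(o['moment'],2),'q',np.round(o['joints'],2),'tilt',np.round(R[:2,2],4))
    return np.array(o['tcp_pos']),R,psi
def plan(*tg):
    p,R,psi=st()
    for x,y,z,a in tg:
        print(np.round(R.T@(np.array([x,y,z])-p)*1e3,1),'turn',round((psi-a+180)%360-180,1))
if __name__=='__main__':
    v=list(map(float,sys.argv[1:])); plan(*[v[i:i+4] for i in range(0,len(v),4)]) if v else st()
E
python3 go.py .42 .3 .27 67.8  .615 -.042 .20 -7
```

```text
t 0.1 tcp [0.2544 0.6246 0.2304] psi 67.8 w 0.0856 F [-0.   0.6  0.6] M [-0.04 -0.02  0.05] q [-1.29  0.48  0.02  1.56 -0.01  1.11 -0.08] tilt [-0.0005 -0.0016]
[-275.8 -238.3  -39.1] turn 0.0
[-585.4 -481.3   31.3] turn 74.8
```

Emit:
{"fn": "send_rows", "kwargs": {"moves": [-45,-39,-30,0,-90,-78,-40,0,-135,-117,-40,0,-180,-156,-40,8,-225,-195,-40,16,-270,-234,-40,24,-315,-270,-40,32,-360,-305,-40,40], "hand": 0.5}}

```text
clock: 1.1
tcp_pos: [0.4734, 0.205, 0.2712]
orientation: [-1.628, -2.687, -0.0]
contact_force: [0.8, 1.0, -0.7]
grip_width: 0.0425
```

```bash
python3 go.py .615 -.042 .20 -7 .615 -.042 .12 -7
```

```text
t 1.1 tcp [0.4734 0.205  0.2712] psi 27.6 w 0.0425 F [ 0.8  1.  -0.7] M [ 0.08 -0.06 -0.05] q [-0.81  0.17  0.32  1.9  -0.06  1.08  0.02] tilt [-0.0002  0.0001]
[-284.5   11.2   71.2] turn 34.6
[-284.5   11.2  151.2] turn 34.6
```

Emit:
{"fn": "send_rows", "kwargs": {"moves": [-60,2,10,8,-120,5,20,16,-178,7,40,24,-235,9,60,32,-284,11,90,35,-284,11,130,35,-284,11,150,35]}}

```text
clock: 1.98
tcp_pos: [0.6138, -0.0393, 0.1187]
orientation: [-2.355, -2.076, 0.005]
contact_force: [-0.7, 0.2, -0.0]
grip_width: 0.0427
```

```bash
python3 go.py .6145 -.0423 .072 -7;  python3 - <<'E'
from bench import r
import cv2,pickle
for n in("side","top"):
    f=r.grab_frame(n); pickle.dump(f,open(f'{n}1.pkl','wb'))
    sl=(slice(120,260),slice(235,405)) if n=='side' else (slice(150,290),slice(240,410))
    cv2.imwrite(f'pics/{n}1.png',cv2.resize(f['img'][sl][:,:,::-1],None,fx=4,fy=4,interpolation=cv2.INTER_CUBIC))
E
```

```text
t 1.98 tcp [ 0.6138 -0.0393  0.1187] psi -7.2 w 0.0427 F [-0.7  0.2 -0. ] M [0.01 0.02 0.03] q [-0.39  0.55  0.48  1.82 -0.32  0.85  0.12] tilt [-0.0039 -0.0002]
[-2.8  1.2 46.7] turn -0.2
```

View pics/side1.png

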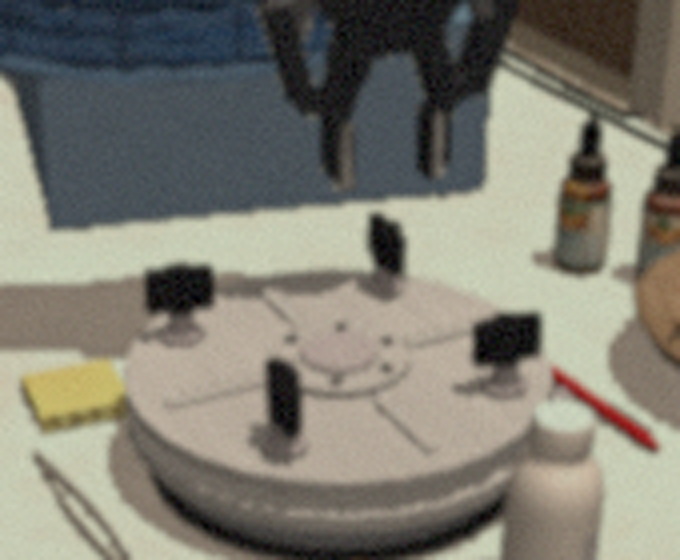

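View pics/top1.png

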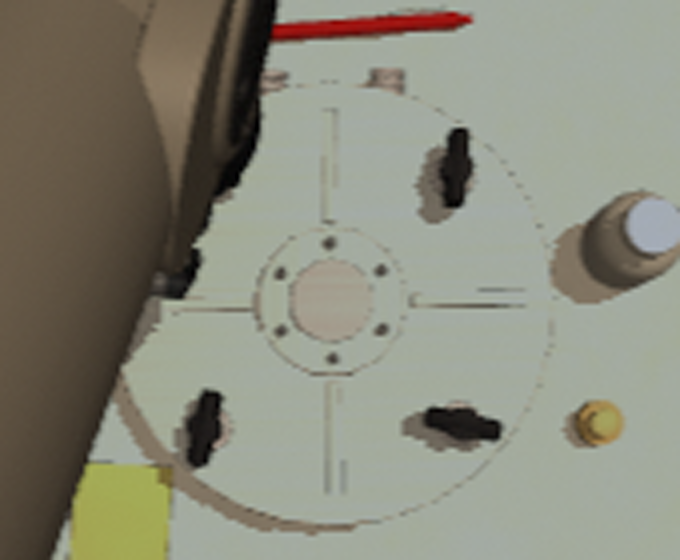

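Emit:
{"fn": "send_rows", "kwargs": {"moves": [-3,1,20,0,-3,1,40,0,-3,1,47,0]}}

```text
clock: 2.45
tcp_pos: [0.6151, -0.0418, 0.0729]
orientation: [-2.354, -2.078, 0.002]
contact_force: [-0.2, -0.2, 0.4]
grip_width: 0.0425
```

Emit:
{"fn": "send_rows", "kwargs": {"moves": [0,0,0,0,0,0,0,0,0,0,0,0], "hand": 1, "newtons": 25}}

```text
clock: 2.82
tcp_pos: [0.6156, -0.0422, 0.0746]
orientation: [-2.355, -2.078, 0.0]
contact_force: [-2.8, 0.2, 0.3]
grip_width: 0.0092
```

```bash
python3 go.py .6145 -.0423 .072 -45
```

```text
t 2.83 tcp [ 0.6156 -0.0422  0.0746] psi -7.2 w 0.0092 F [-2.8  0.2  0.3] M [0.02 0.45 0.03] q [-0.36  0.61  0.45  1.84 -0.36  0.77  0.16] tilt [-0.0004  0.0003]
[-0.3 -1.1  2.6] turn 37.8
```

Emit:
{"fn": "send_rows", "kwargs": {"moves": [0,-1,0,8,0,-1,1,16,0,-1,2,24,0,-1,3,32,0,-1,4,38,0,-1,4,38]}}

```text
clock: 3.58
tcp_pos: [0.6151, -0.041, 0.0709]
orientation: [-2.903, -1.197, -0.001]
contact_force: [-2.3, 2.6, 5.0]
grip_width: 0.0093
```

```bash
python3 go.py .6145 -.0423 .072 -45;  python3 - <<'E'
from bench import r
import cv2,pickle
for n in("side",):
    f=r.grab_frame(n); pickle.dump(f,open(f'{n}2.pkl','wb'))
    sl=(slice(120,260),slice(235,405)) if n=='side' else (slice(150,290),slice(240,410))
    cv2.imwrite(f'pics/{n}2.png',cv2.resize(f['img'][sl][:,:,::-1],None,fx=4,fy=4,interpolation=cv2.INTER_CUBIC))
E
```

```text
t 3.58 tcp [ 0.6151 -0.041   0.0709] psi -45.2 w 0.0093 F [-2.3  2.6  5. ] M [ 0.42  0.72 -0.12] q [-0.48  0.65  0.62  1.86 -0.52  0.8  -0.37] tilt [0.0001 0.0012]
[-1.4  0.5 -1.1] turn -0.2
```

View pics/side2.png

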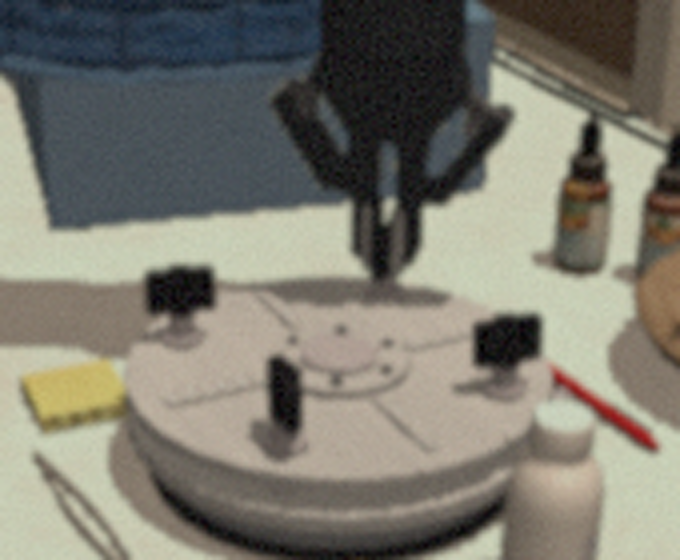

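```bash
python3 go.py .615 -.041 .13 -45 .4945 -.161 .13 -13.5
```

```text
t 3.62 tcp [ 0.6151 -0.041   0.0709] psi -45.1 w 0.0093 F [-2.7  2.5  4.3] M [ 0.49  0.72 -0.04] q [-0.48  0.65  0.62  1.86 -0.52  0.8  -0.37] tilt [0.0001 0.0013]
[ -0.   -0.1 -59.1] turn -0.1
[-1.701e+02 -1.000e-01 -5.930e+01] turn -31.6
```

Emit:
{"fn": "send_rows", "kwargs": {"moves": [0,0,0,0,0,0,0,0,0,0,-30,0,0,0,-60,0,-55,0,-60,-10,-110,0,-60,-20,-165,0,-60,-30,-170,0,-60,-31.5], "hand": 0.5}}

```text
clock: 4.62
tcp_pos: [0.4911, -0.1658, 0.1307]
orientation: [-2.475, -1.935, 0.001]
contact_force: [0.5, 0.5, 0.3]
grip_width: 0.0429
```

```bash
python3 go.py .4945 -.161 .074 -13.5
```

```text
t 4.62 tcp [ 0.4911 -0.1658  0.1307] psi -14.0 w 0.0429 F [0.5 0.5 0.3] M [-0.   -0.02 -0.07] q [-0.26  0.39  0.58  2.05 -0.3   0.78  0.26] tilt [-0.0004 -0.0003]
[ 5.5  2.1 56.7] turn -0.5
```

Emit:
{"fn": "send_rows", "kwargs": {"moves": [0,0,15,0,0,0,20,0]}}

```text
clock: 4.88
tcp_pos: [0.4949, -0.1605, 0.1089]
orientation: [-2.468, -1.942, 0.001]
contact_force: [-0.7, 0.3, -0.5]
grip_width: 0.0426
```

```bash
python3 go.py .4945 -.161 .073 -13.5
```

```text
t 4.88 tcp [ 0.4949 -0.1605  0.1089] psi -13.6 w 0.0426 F [-0.7  0.3 -0.5] M [0.01 0.03 0.03] q [-0.25  0.43  0.55  2.06 -0.33  0.74  0.28] tilt [-0.0013  0.0004]
[-0.6 -0.2 35.9] turn -0.1
```

Emit:
{"fn": "send_rows", "kwargs": {"moves": [0,0,20,0,0,0,36,0,0,0,36,0]}}

```text
clock: 5.25
tcp_pos: [0.4937, -0.1612, 0.0727]
orientation: [-2.467, -1.941, 0.004]
contact_force: [-0.6, -0.4, 0.0]
grip_width: 0.0424
```

Emit:
{"fn": "send_rows", "kwargs": {"moves": [0,0,0,0,0,0,0,0,0,0,0,0], "hand": 1}}

```text
clock: 5.62
tcp_pos: [0.4948, -0.162, 0.0748]
orientation: [2.469, 1.941, 0.001]
contact_force: [-0.2, 0.2, -0.0]
grip_width: 0.0093
```

```bash
python3 go.py .4945 -.161 .070 -45
```

```text
t 5.62 tcp [ 0.4948 -0.162   0.0748] psi -13.7 w 0.0093 F [-0.2  0.2 -0. ] M [ 0.01 -0.04  0.02] q [-0.21  0.49  0.51  2.08 -0.38  0.67  0.32] tilt [ 0.001 -0.   ]
[ 0.9 -0.5  4.8] turn 31.3
```

Emit:
{"fn": "send_rows", "kwargs": {"moves": [0,0,0,8,0,0,1,16,0,0,2,24,0,0,3,31.5,0,0,4,31.5]}}

```text
clock: 6.25
tcp_pos: [0.4935, -0.1625, 0.0708]
orientation: [-2.905, -1.194, 0.001]
contact_force: [-5.0, -0.8, 10.1]
grip_width: 0.0098
```

```bash
python3 go.py .4945 -.161 .13 -45 .4945 -.041 .13 77
```

```text
t 6.25 tcp [ 0.4935 -0.1625  0.0708] psi -45.3 w 0.0098 F [-5.  -0.8 10.1] M [ 0.06  0.94 -0.14] q [-0.31  0.53  0.66  2.09 -0.51  0.69 -0.11] tilt [-0.0009  0.    ]
[  1.7  -0.4 -59.2] turn -0.3
[ 86.1 -85.7 -59.2] turn -122.3
```

Emit:
{"fn": "send_rows", "kwargs": {"moves": [0,0,0,0,0,0,0,0,0,0,-30,0,0,0,-60,-10,20,-20,-60,-20,40,-40,-60,-30,60,-60,-60,-40,75,-75,-60,-50], "hand": 0.5}}

```text
clock: 7.25
tcp_pos: [0.4949, -0.0544, 0.1305]
orientation: [2.118, 2.321, 0.001]
contact_force: [0.4, -0.4, -0.8]
grip_width: 0.0427
```

```bash
python3 go.py  .4945 -.041 .13 77
```

```text
t 7.25 tcp [ 0.4949 -0.0544  0.1305] psi 5.2 w 0.0427 F [ 0.4 -0.4 -0.8] M [ 0.    0.02 -0.  ] q [-0.44  0.35  0.51  2.09 -0.25  0.76  0.32] tilt [0.0006 0.0005]
[13.4  0.9  0.5] turn -71.8
```

Emit:
{"fn": "send_rows", "kwargs": {"moves": [13,1,0,-10,13,1,0,-20,13,1,0,-30,13,1,0,-40,13,1,0,-50,13,1,0,-60,13,1,10,-70,13,1,20,-72]}}

```text
clock: 8.25
tcp_pos: [0.4949, -0.0429, 0.1102]
orientation: [0.36, 3.12, 0.001]
contact_force: [0.1, 0.4, 0.4]
grip_width: 0.0429
```

```bash
python3 go.py .4945 -.041 .073 77;  python3 - <<'E'
from bench import r
import cv2,pickle
for n in("side","top"):
    f=r.grab_frame(n); pickle.dump(f,open(f'{n}3.pkl','wb'))
    sl=(slice(120,260),slice(235,405)) if n=='side' else (slice(150,290),slice(240,410))
    cv2.imwrite(f'pics/{n}3.png',cv2.resize(f['img'][sl][:,:,::-1],None,fx=4,fy=4,interpolation=cv2.INTER_CUBIC))
E
```

```text
t 8.25 tcp [ 0.4949 -0.0429  0.1102] psi 76.8 w 0.0429 F [0.1 0.4 0.4] M [-0.03 -0.04  0.01] q [-0.22  0.35  0.21  2.1  -0.11  0.7   1.41] tilt [0.0008 0.0004]
[ 0.8  1.7 37.2] turn -0.2
```

View pics/side3.png

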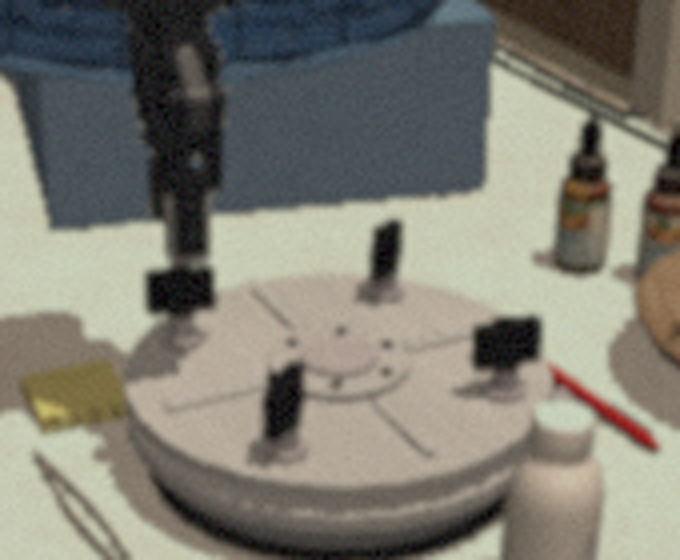

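View pics/top3.png

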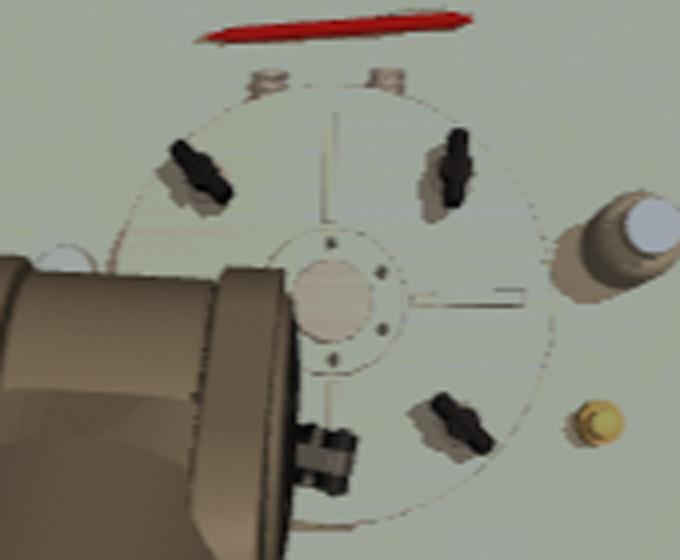

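```bash
python3 - <<'E'
from ang import *
T=pickle.load(open('top3.pkl','rb'));o=np.load('k0.npy');o[:,2]-=.003
for i in (0,2,3): print(i+1,topang(T,o[[i]],60)[0][:3])
E
```

```text
1 (np.float64(0.6139904370771685), np.float64(-0.0418028446225269), np.float64(42.061327377119966))
3 (np.float64(0.49404871474648354), np.float64(-0.1611650051296793), np.float64(45.67023433059982))
4 (np.float64(0.6134447540623456), np.float64(-0.161233654119914), np.float64(172.74526076634845))
```

Emit:
{"fn": "send_rows", "kwargs": {"moves": [0,1,20,0,0,1,36,0,0,1,37,0]}}

```text
clock: 8.72
tcp_pos: [0.4939, -0.0419, 0.0722]
orientation: [-0.361, -3.118, 0.001]
contact_force: [-0.8, -0.3, 0.7]
grip_width: 0.0426
```

Emit:
{"fn": "send_rows", "kwargs": {"moves": [0,0,0,0,0,0,0,0,0,0,0,0], "hand": 1}}

```text
clock: 9.1
tcp_pos: [0.4955, -0.0397, 0.0741]
orientation: [0.358, 3.12, 0.004]
contact_force: [-0.8, 6.6, 2.9]
grip_width: 0.0096
```

```bash
python3 go.py .4945 -.041 .070 45
```

```text
t 9.1 tcp [ 0.4955 -0.0397  0.0741] psi 76.9 w 0.0096 F [-0.8  6.6  2.9] M [ 1.07  0.15 -0.04] q [-0.2   0.42  0.19  2.12 -0.14  0.62  1.43] tilt [0.0012 0.0023]
[ 0.7 -1.5  4.1] turn 31.9
```

Emit:
{"fn": "send_rows", "kwargs": {"moves": [0,1,0,8,0,1,1,16,0,1,2,24,0,1,3,32,0,1,3,32]}}

```text
clock: 9.72
tcp_pos: [0.495, -0.0389, 0.0708]
orientation: [-1.206, -2.9, -0.003]
contact_force: [-2.1, 6.1, 3.5]
grip_width: 0.0094
```

```bash
python3 go.py .4945 -.041 .13 45 .6145 -.161 .13 82.5
```

```text
t 9.72 tcp [ 0.495  -0.0389  0.0708] psi 44.8 w 0.0094 F [-2.1  6.1  3.5] M [ 0.84  0.49 -0.11] q [-0.32  0.43  0.34  2.13 -0.25  0.62  0.97] tilt [-0.0005  0.0019]
[ -1.   -1.7 -59.2] turn -0.2
[-170.7   -1.3  -59.5] turn -37.7
```

Emit:
{"fn": "send_rows", "kwargs": {"moves": [0,0,0,0,0,0,0,0,0,0,-30,0,0,0,-60,-8,-55,0,-60,-18,-110,0,-60,-28,-160,-1,-60,-37.5,-171,-1,-60,-37.5], "hand": 0.5}}

```text
clock: 10.72
tcp_pos: [0.6162, -0.1671, 0.1304]
orientation: [0.216, 3.133, -0.003]
contact_force: [-1.4, 0.1, -0.5]
grip_width: 0.0426
```

Emit:
{"fn": "send_rows", "kwargs": {"moves": [0,0,15,0,0,0,20,0]}}

```text
clock: 10.98
tcp_pos: [0.613, -0.161, 0.1083]
orientation: [-0.209, -3.131, -0.002]
contact_force: [-0.8, 0.5, 0.7]
grip_width: 0.0428
```

```bash
python3 go.py .6145 -.161 .072 82.5
```

```text
t 10.97 tcp [ 0.613  -0.161   0.1083] psi 82.4 w 0.0428 F [-0.8  0.5  0.7] M [ 0.03  0.01 -0.01] q [-0.01  0.55  0.23  1.77 -0.17  0.84  1.74] tilt [-0.0036  0.0014]
[-1.6  0.1 36.3] turn -0.1
```

Emit:
{"fn": "send_rows", "kwargs": {"moves": [-1,0,20,0,-1,0,36,0,-1,0,36,0]}}

```text
clock: 11.35
tcp_pos: [0.6144, -0.1622, 0.0722]
orientation: [-0.209, -3.131, -0.001]
contact_force: [-0.0, 0.3, -0.4]
grip_width: 0.0428
```

Emit:
{"fn": "send_rows", "kwargs": {"moves": [0,0,0,0,0,0,0,0,0,0,0,0], "hand": 1}}

```text
clock: 11.72
tcp_pos: [0.6165, -0.1609, 0.0746]
orientation: [0.207, 3.134, 0.003]
contact_force: [0.7, 5.5, -0.9]
grip_width: 0.0093
```

```bash
python3 go.py .6145 -.161 .07 45
```

```text
t 11.72 tcp [ 0.6165 -0.1609  0.0746] psi 82.4 w 0.0093 F [ 0.7  5.5 -0.9] M [ 0.88 -0.11 -0.01] q [-0.    0.6   0.22  1.78 -0.18  0.78  1.75] tilt [0.0006 0.002 ]
[ 1.9 -0.3  4.6] turn 37.4
```

Emit:
{"fn": "send_rows", "kwargs": {"moves": [1,1,0,8,1,1,1,16,1,1,2,24,1,1,3,32,1,1,3,37.5,1,1,3,37.5]}}

```text
clock: 12.48
tcp_pos: [0.6164, -0.162, 0.072]
orientation: [1.204, 2.899, 0.001]
contact_force: [3.0, 0.3, -0.3]
grip_width: 0.0094
```

```bash
python3 go.py .614 -.041 .13 -45
```

```text
t 12.47 tcp [ 0.6164 -0.162   0.072 ] psi 44.9 w 0.0094 F [ 3.   0.3 -0.3] M [ 0.31 -0.57 -0.1 ] q [-0.12  0.63  0.39  1.79 -0.32  0.78  1.22] tilt [ 0.0026 -0.0006]
[ 87.2  83.8 -58.1] turn 89.9
```

Emit:
{"fn": "send_rows", "kwargs": {"moves": [0,0,0,0,0,0,0,0,0,0,-30,0,0,0,-60,10,15,15,-60,20,30,30,-60,30,45,43,-60,40,58,56,-60,50], "hand": 0.5}}

```text
clock: 13.48
tcp_pos: [0.6133, -0.0808, 0.1312]
orientation: [-2.324, -2.113, 0.0]
contact_force: [-0.4, -0.0, 0.3]
grip_width: 0.0427
```

```bash
python3 go.py .614 -.041 .13 -45;  python3 - <<'E'
from bench import r
import cv2,pickle
for n in("side","top"):
    f=r.grab_frame(n); pickle.dump(f,open(f'{n}4.pkl','wb'))
    sl=(slice(120,260),slice(235,405)) if n=='side' else (slice(150,290),slice(240,410))
    cv2.imwrite(f'pics/{n}4.png',cv2.resize(f['img'][sl][:,:,::-1],None,fx=4,fy=4,interpolation=cv2.INTER_CUBIC))
from ang import *
o=np.load('k0.npy');o[:,2]-=.005
for i in (1,2,3): print(i+1,topang(f,o[[i]],60)[0][:3])
E
```

```text
t 13.47 tcp [ 0.6133 -0.0808  0.1312] psi -5.5 w 0.0427 F [-0.4 -0.   0.3] M [-0.   -0.03  0.02] q [-0.44  0.57  0.66  1.82 -0.44  0.9   0.32] tilt [-0.0006  0.0003]
[39.7 -3.1  1.2] turn 39.5
2 (np.float64(0.495054579525497), np.float64(-0.041348084057921765), np.float64(138.8986314167222))
3 (np.float64(0.4937504769113218), np.float64(-0.1607544211989594), np.float64(44.50635393439717))
4 (np.float64(0.6136061459893151), np.float64(-0.161328141558902), np.float64(137.15791469749803))
```

View pics/side4.png

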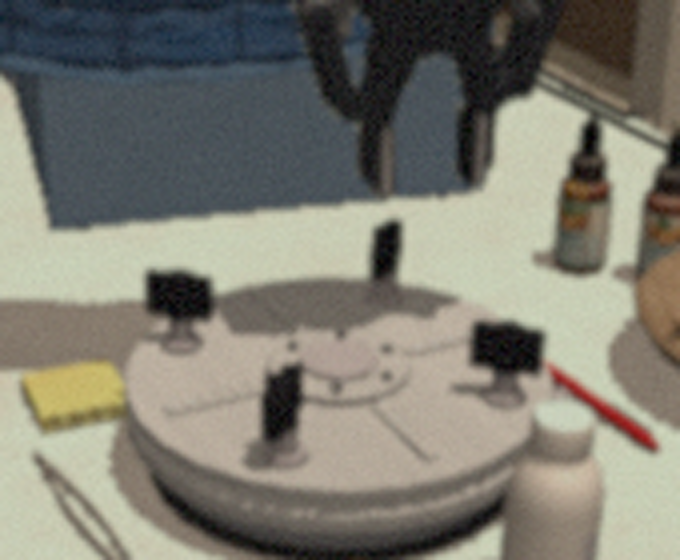

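View pics/top4.png

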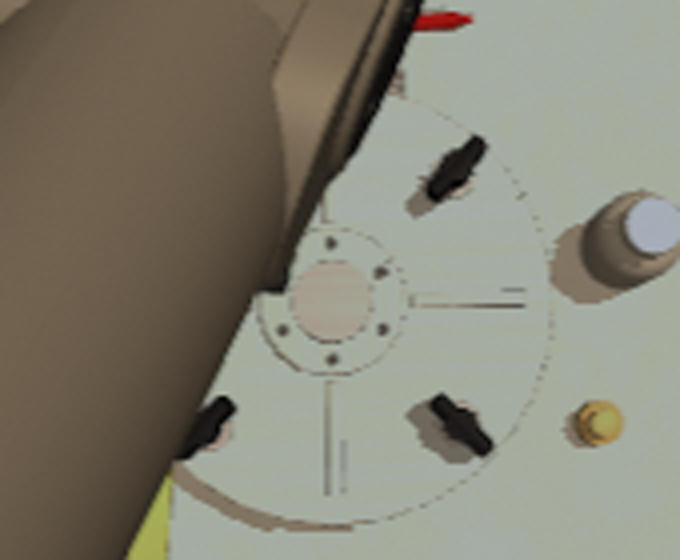

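Emit:
{"fn": "send_rows", "kwargs": {"moves": [40,-2,0,10,40,-2,0,20,40,-2,0,30,40,-2,5,39.5,40,-2,20,39.5,40,-2,25,39.5,40,-2,25,39.5]}}

```text
clock: 14.45
tcp_pos: [0.615, -0.0416, 0.1057]
orientation: [-2.897, -1.214, 0.002]
contact_force: [-1.0, 0.9, -0.0]
grip_width: 0.0426
```

```bash
python3 go.py .6145 -.0415 .067 -45
```

```text
t 14.45 tcp [ 0.615  -0.0416  0.1057] psi -44.5 w 0.0426 F [-1.   0.9 -0. ] M [ 0.01 -0.01  0.02] q [-0.6   0.66  0.81  1.84 -0.6   0.9  -0.28] tilt [-0.0012  0.0001]
[-0.2 -0.4 38.7] turn 0.5
```

Emit:
{"fn": "send_rows", "kwargs": {"moves": [0,0,20,0,0,0,38,0,0,0,39,0]}}

```text
clock: 14.82
tcp_pos: [0.6141, -0.041, 0.0652]
orientation: [-2.897, -1.211, 0.005]
contact_force: [0.1, 1.3, -0.1]
grip_width: 0.0426
```

Emit:
{"fn": "send_rows", "kwargs": {"moves": [0,0,0,0,0,0,0,0,0,0,0,0], "hand": 1}}

```text
clock: 15.2
tcp_pos: [0.6153, -0.0408, 0.0677]
orientation: [-2.898, -1.211, -0.0]
contact_force: [-1.6, 1.1, 1.2]
grip_width: 0.0092
```

Emit:
{"fn": "send_rows", "kwargs": {"moves": [0,0,1,8,0,0,2,16,0,0,3,24,0,0,4,32,0,0,4,37]}}

```text
clock: 15.82
tcp_pos: [0.6156, -0.0398, 0.0641]
orientation: [-3.132, -0.226, 0.0]
contact_force: [-3.8, 5.4, 6.9]
grip_width: 0.0093
```

```bash
python3 go.py .6145 -.0415 .061 -85
```

```text
t 15.82 tcp [ 0.6156 -0.0398  0.0641] psi -81.7 w 0.0093 F [-3.8  5.4  6.9] M [0.41 0.91 0.12] q [-0.65  0.79  0.91  1.87 -0.8   0.9  -0.77] tilt [-0.0002  0.0019]
[-1.3  1.5  3.1] turn 3.3
```

Emit:
{"fn": "send_rows", "kwargs": {"moves": [0,0,0,2,0,0,0,3,0,0,0,3]}}

```text
clock: 16.2
tcp_pos: [0.6156, -0.0397, 0.0639]
orientation: [-3.136, -0.149, 0.0]
contact_force: [-3.6, 4.3, 6.5]
grip_width: 0.0097
```

```bash
python3 go.py
```

```text
t 16.2 tcp [ 0.6156 -0.0397  0.0639] psi -84.6 w 0.0097 F [-3.6  4.3  6.5] M [0.37 0.84 0.06] q [-0.66  0.8   0.92  1.87 -0.81  0.91 -0.81] tilt [-0.0003  0.002 ]
```

Emit:
{"fn": "send_rows", "kwargs": {"moves": [0,0,0,2,0,0,0,4,0,0,0,4]}}

```text
clock: 16.58
tcp_pos: [0.6158, -0.0399, 0.0638]
orientation: [-3.14, -0.043, 0.0]
contact_force: [-3.1, 4.5, 6.1]
grip_width: 0.0096
```

```bash
python3 go.py
```

```text
t 16.57 tcp [ 0.6158 -0.0399  0.0638] psi -88.4 w 0.0096 F [-3.1  4.5  6.1] M [0.19 0.7  0.84] q [-0.67  0.81  0.94  1.87 -0.83  0.91 -0.87] tilt [-0.0002  0.001 ]
```

```bash
python3 go.py .4945 -.161 .13 -45
```

```text
t 16.57 tcp [ 0.6158 -0.0399  0.0638] psi -88.4 w 0.0096 F [-3.1  4.5  6.1] M [0.19 0.7  0.84] q [-0.67  0.81  0.94  1.87 -0.83  0.91 -0.87] tilt [-0.0002  0.001 ]
[-124.6  117.7  -66.3] turn -43.4
```

Emit:
{"fn": "send_rows", "kwargs": {"moves": [0,0,0,0,0,0,0,0,0,0,-35,0,0,0,-66,-5,-40,38,-66,-14,-80,76,-66,-24,-115,108,-66,-34,-125,118,-60,-43.5], "hand": 0.5}}

```text
clock: 17.58
tcp_pos: [0.4908, -0.1652, 0.1239]
orientation: [2.903, 1.198, 0.001]
contact_force: [0.6, 0.0, -0.4]
grip_width: 0.0431
```

Emit:
{"fn": "send_rows", "kwargs": {"moves": [0,0,15,0,0,0,20,0]}}

```text
clock: 17.82
tcp_pos: [0.4935, -0.1613, 0.1021]
orientation: [-2.905, -1.194, 0.001]
contact_force: [-0.1, 0.8, 0.1]
grip_width: 0.0428
```

```bash
python3 go.py .4945 -.1615 .067 -45
```

```text
t 17.82 tcp [ 0.4935 -0.1613  0.1021] psi -45.3 w 0.0428 F [-0.1  0.8  0.1] M [ 0.01 -0.03 -0.  ] q [-0.45  0.53  0.84  2.08 -0.57  0.78 -0.04] tilt [-0.001   0.0004]
[ 0.6  0.9 35.1] turn -0.3
```

Emit:
{"fn": "send_rows", "kwargs": {"moves": [0,0,20,0,0,0,35,0,0,0,35,0]}}

```text
clock: 18.2
tcp_pos: [0.4923, -0.1617, 0.0666]
orientation: [-2.903, -1.198, 0.005]
contact_force: [0.0, 0.5, 0.9]
grip_width: 0.0423
```

Emit:
{"fn": "send_rows", "kwargs": {"moves": [0,0,0,0,0,0,0,0,0,0,0,0], "hand": 1}}

```text
clock: 18.58
tcp_pos: [0.4931, -0.162, 0.0686]
orientation: [-2.904, -1.198, -0.001]
contact_force: [-2.7, 2.8, 1.9]
grip_width: 0.0096
```

Emit:
{"fn": "send_rows", "kwargs": {"moves": [0,0,1,8,0,0,2,16,0,0,3,24,0,0,4,32,0,0,4,39,0,0,4,41,0,0,4,41]}}

```text
clock: 19.45
tcp_pos: [0.4915, -0.1608, 0.0641]
orientation: [-3.137, -0.107, 0.005]
contact_force: [-7.3, 5.0, 6.9]
grip_width: 0.0096
```

```bash
python3 go.py
```

```text
t 19.45 tcp [ 0.4915 -0.1608  0.0641] psi -86.1 w 0.0096 F [-7.3  5.   6.9] M [0.72 1.11 0.44] q [-0.51  0.68  0.95  2.1  -0.81  0.79 -0.54] tilt [-0.0035  0.0027]
```

Emit:
{"fn": "send_rows", "kwargs": {"moves": [0,0,0,2,0,0,0,3,0,0,0,3]}}

```text
clock: 19.82
tcp_pos: [0.4912, -0.1603, 0.064]
orientation: [-3.138, -0.028, 0.007]
contact_force: [-8.0, 5.5, 7.2]
grip_width: 0.0093
```

```bash
python3 go.py .4945 -.041 .125 45
```

```text
t 19.82 tcp [ 0.4912 -0.1603  0.064 ] psi -89.0 w 0.0093 F [-8.   5.5  7.2] M [0.94 1.32 0.96] q [-0.51  0.68  0.97  2.1  -0.82  0.8  -0.58] tilt [-0.0043  0.0036]
[   5.2 -119.4  -60.5] turn -134.0
```

Emit:
{"fn": "send_rows", "kwargs": {"moves": [0,0,0,0,0,0,0,0,0,0,-35,0,0,0,-66,-10,0,-40,-66,-20,0,-80,-66,-30,0,-110,-66,-40,2,-120,-60,-50], "hand": 0.5}}

```text
clock: 20.82
tcp_pos: [0.4942, -0.04, 0.1246]
orientation: [-2.832, -1.361, -0.003]
contact_force: [-0.5, 0.1, -0.1]
grip_width: 0.0425
```

Emit:
{"fn": "send_rows", "kwargs": {"moves": [0,0,0,-10,0,0,0,-20,0,0,0,-30,0,0,0,-40,0,0,0,-50,0,0,0,-60,0,0,0,-70,0,0,0,-80]}}

```text
clock: 21.82
tcp_pos: [0.4939, -0.0424, 0.1245]
orientation: [1.299, 2.859, 0.001]
contact_force: [-0.8, 0.2, -0.5]
grip_width: 0.0427
```

```bash
python3 go.py .4945 -.0405 .1 45;  python3 - <<'E'
from bench import r
import cv2,pickle
for n in("side","top"):
    f=r.grab_frame(n); pickle.dump(f,open(f'{n}5.pkl','wb'))
    sl=(slice(120,260),slice(235,405)) if n=='side' else (slice(150,290),slice(240,410))
    cv2.imwrite(f'pics/{n}5.png',cv2.resize(f['img'][sl][:,:,::-1],None,fx=4,fy=4,interpolation=cv2.INTER_CUBIC))
from ang import *
o=np.load('k0.npy');o[:,2]-=.007
for i in (0,2,3): print(i+1,topang(f,o[[i]],60)[0][:3])
E
```

```text
t 21.82 tcp [ 0.4939 -0.0424  0.1245] psi 41.1 w 0.0427 F [-0.8  0.2 -0.5] M [-0.02 -0.02 -0.01] q [-0.47  0.36  0.53  2.1  -0.27  0.74  0.94] tilt [ 0.0011 -0.0001]
[ 1.1  1.7 24.5] turn -3.9
1 (np.float64(0.6148312750745085), np.float64(-0.040973467831013834), np.float64(6.457316837798231))
3 (np.float64(0.4937600571194142), np.float64(-0.16072142586455027), np.float64(5.037234091193369))
4 (np.float64(0.6130764513299736), np.float64(-0.16093367183746543), np.float64(136.0142673260735))
```

View pics/side5.png

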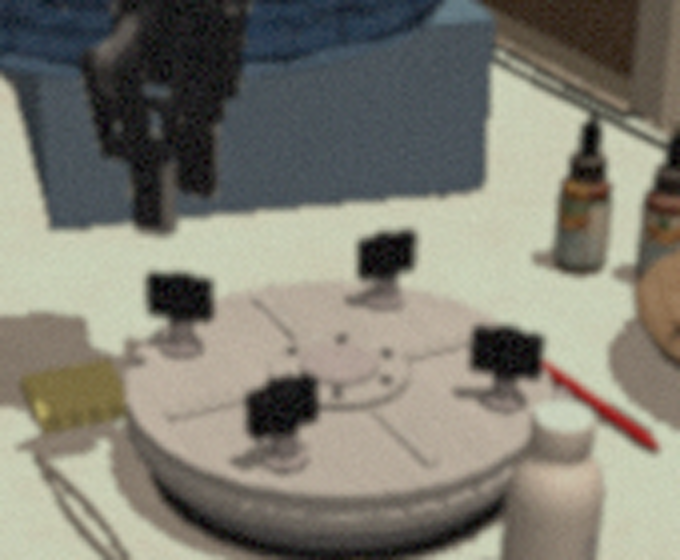

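View pics/top5.png

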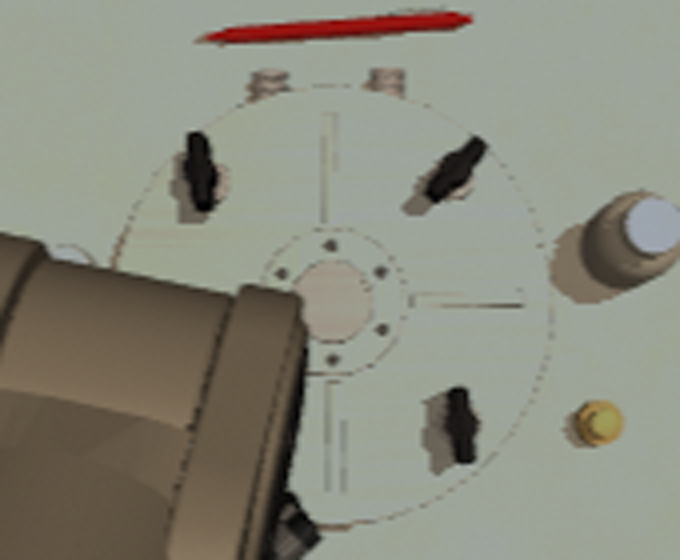

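Emit:
{"fn": "send_rows", "kwargs": {"moves": [0,1,20,-4,0,1,40,-4,0,1,58,-4,0,1,60,-4,0,1,60,-4]}}

```text
clock: 22.55
tcp_pos: [0.4946, -0.0417, 0.0647]
orientation: [1.209, 2.899, -0.0]
contact_force: [-1.2, -0.4, 0.9]
grip_width: 0.0426
```

Emit:
{"fn": "send_rows", "kwargs": {"moves": [0,0,0,0,0,0,0,0,0,0,0,0], "hand": 1}}

```text
clock: 22.92
tcp_pos: [0.4963, -0.0399, 0.0652]
orientation: [1.204, 2.899, 0.004]
contact_force: [2.7, 4.2, 0.5]
grip_width: 0.0097
```

```bash
python3 go.py
```

```text
t 22.93 tcp [ 0.4963 -0.0399  0.0652] psi 44.9 w 0.0097 F [2.7 4.2 0.5] M [ 0.63 -0.42 -0.05] q [-0.4   0.46  0.44  2.13 -0.34  0.61  1.07] tilt [0.0035 0.0015]
```

Emit:
{"fn": "send_rows", "kwargs": {"moves": [0,1,1,8,0,1,2,16,0,1,3,24,0,1,4,32,0,1,4,39,0,1,4,42,0,1,4,42]}}

```text
clock: 23.8
tcp_pos: [0.4956, -0.0392, 0.0609]
orientation: [-2.162, -2.279, -0.002]
contact_force: [-0.0, 5.7, 5.8]
grip_width: 0.0094
```

```bash
python3 go.py
```

```text
t 23.8 tcp [ 0.4956 -0.0392  0.0609] psi 3.0 w 0.0094 F [-0.   5.7  5.8] M [0.82 0.2  0.5 ] q [-0.55  0.51  0.64  2.14 -0.52  0.64  0.51] tilt [0.0006 0.0015]
```

Emit:
{"fn": "send_rows", "kwargs": {"moves": [0,0,0,2,0,0,0,3,0,0,0,3]}}

```text
clock: 24.18
tcp_pos: [0.496, -0.039, 0.0609]
orientation: [-2.218, -2.225, -0.003]
contact_force: [0.3, 5.5, 4.9]
grip_width: 0.0095
```

```bash
python3 go.py .6145 -.161 .125 45
```

```text
t 24.18 tcp [ 0.496  -0.039   0.0609] psi 0.2 w 0.0095 F [0.3 5.5 4.9] M [0.89 0.04 1.12] q [-0.56  0.52  0.65  2.14 -0.53  0.64  0.47] tilt [0.0011 0.0015]
[-122.3  118.3  -64.2] turn -44.8
```

Stop felt (Mz 1.1). Now knob 4.

Emit:
{"fn": "send_rows", "kwargs": {"moves": [0,0,0,0,0,0,0,0,0,0,-35,0,0,0,-66,-5,-40,38,-66,-14,-80,76,-66,-24,-112,108,-66,-34,-122,118,-64,-44.5], "hand": 0.5}}

```text
clock: 25.18
tcp_pos: [0.6137, -0.1669, 0.1243]
orientation: [1.215, 2.895, -0.003]
contact_force: [0.4, 0.0, -0.5]
grip_width: 0.0425
```

Emit:
{"fn": "send_rows", "kwargs": {"moves": [0,0,15,0,0,0,20,0]}}

```text
clock: 25.42
tcp_pos: [0.6108, -0.1622, 0.1023]
orientation: [-1.223, -2.89, 0.0]
contact_force: [-0.6, 0.8, -0.2]
grip_width: 0.0427
```

```bash
python3 go.py .615 -.1615 .064 45
```

```text
t 25.43 tcp [ 0.6108 -0.1622  0.1023] psi 44.1 w 0.0427 F [-0.6  0.8 -0.2] M [0.05 0.05 0.02] q [-0.19  0.6   0.49  1.79 -0.36  0.85  1.24] tilt [-0.0033  0.0011]
[-2.5  3.5 38.3] turn -0.9
```

Emit:
{"fn": "send_rows", "kwargs": {"moves": [-2,2,20,-1,-2,2,38,-1,-2,2,38,-1]}}

```text
clock: 25.8
tcp_pos: [0.6138, -0.1622, 0.064]
orientation: [-1.192, -2.902, 0.001]
contact_force: [0.2, 0.5, 0.5]
grip_width: 0.043
```

Emit:
{"fn": "send_rows", "kwargs": {"moves": [0,0,0,0,0,0,0,0,0,0,0,0], "hand": 1}}

```text
clock: 26.18
tcp_pos: [0.6167, -0.1625, 0.0671]
orientation: [1.192, 2.905, 0.002]
contact_force: [2.7, 2.1, -0.4]
grip_width: 0.0095
```

```bash
python3 go.py
```

```text
t 26.18 tcp [ 0.6167 -0.1625  0.0671] psi 45.4 w 0.0095 F [ 2.7  2.1 -0.4] M [ 0.39 -0.58  0.01] q [-0.17  0.65  0.46  1.8  -0.39  0.78  1.28] tilt [0.0024 0.0004]
```

Emit:
{"fn": "send_rows", "kwargs": {"moves": [0,0,1,8,0,0,2,16,0,0,3,24,0,0,4,32,0,0,4,39,0,0,4,42,0,0,4,42]}}

```text
clock: 27.05
tcp_pos: [0.6155, -0.164, 0.063]
orientation: [2.154, 2.285, -0.001]
contact_force: [-0.1, -3.0, 3.9]
grip_width: 0.0092
```

```bash
python3 go.py
```

```text
t 27.05 tcp [ 0.6155 -0.164   0.063 ] psi 3.4 w 0.0092 F [-0.1 -3.   3.9] M [-0.19  0.16  0.49] q [-0.29  0.7   0.65  1.81 -0.56  0.82  0.7 ] tilt [ 0.0005 -0.0012]
```

Emit:
{"fn": "send_rows", "kwargs": {"moves": [0,0,0,2,0,0,0,3,0,0,0,3]}}

```text
clock: 27.42
tcp_pos: [0.6153, -0.1643, 0.0626]
orientation: [2.214, 2.227, -0.002]
contact_force: [-1.4, -4.1, 5.4]
grip_width: 0.0091
```

```bash
python3 go.py .5 .1 .25 0
```

```text
t 27.43 tcp [ 0.6153 -0.1643  0.0626] psi 0.3 w 0.0091 F [-1.4 -4.1  5.4] M [-0.8   0.58  1.06] q [-0.3   0.71  0.66  1.81 -0.57  0.82  0.66] tilt [ 0.0001 -0.0015]
[ 264.7 -113.7 -187.8] turn 0.3
```

Emit:
{"fn": "send_rows", "kwargs": {"moves": [0,0,0,0,0,0,0,0,0,0,-40,0,0,0,-90,0,20,-15,-145,0,50,-30,-195,0,100,-60,-205,0,155,-80,-205,0], "hand": 0.5}}

```text
clock: 28.42
tcp_pos: [0.5338, -0.0073, 0.2681]
orientation: [-2.217, -2.226, -0.004]
contact_force: [0.6, 1.3, -0.0]
grip_width: 0.0425
```

Emit:
{"fn": "send_rows", "kwargs": {"moves": [55,-15,0,0,110,-30,0,0,165,-45,0,0,220,-60,0,0,260,-70,0,0,260,-70,0,0,260,-70,0,0]}}

```text
clock: 29.3
tcp_pos: [0.4629, 0.2504, 0.2671]
orientation: [-2.215, -2.227, 0.001]
contact_force: [-0.6, -0.1, 0.7]
grip_width: 0.0427
```

```bash
python3 go.py;  python3 - <<'E'
from bench import r
import cv2,pickle
for n in("side","top"):
    f=r.grab_frame(n); pickle.dump(f,open(f'{n}6.pkl','wb'))
    sl=(slice(120,290),slice(235,405)) if n=='side' else (slice(150,310),slice(240,410))
    cv2.imwrite(f'pics/{n}6.png',cv2.resize(f['img'][sl][:,:,::-1],None,fx=3.5,fy=3.5,interpolation=cv2.INTER_CUBIC))
from ang import *
o=np.load('k0.npy');o[:,2]-=.010
T,Sd=f,pickle.load(open('side6.pkl','rb'))
for i in range(4): print(i+1,topang(f,o[[i]],60)[0][:3])
allfit(T,Sd,[tuple(q[:3]) for q in o])
E
```

```text
t 29.3 tcp [0.4629 0.2504 0.2671] psi 0.3 w 0.0427 F [-0.6 -0.1  0.7] M [-0.01 -0.01 -0.04] q [-1.29  0.24  0.82  1.91 -0.2   1.08 -0.39] tilt [-0.0005 -0.0004]
1 (np.float64(0.6151181677895777), np.float64(-0.04081885000181927), np.float64(6.850643666504766))
2 (np.float64(0.4945562565123541), np.float64(-0.03975069855167751), np.float64(94.57916584471982))
3 (np.float64(0.49324984509765596), np.float64(-0.16038005827684615), np.float64(5.381863861573208))
4 (np.float64(0.6136990302890857), np.float64(-0.16175634908134273), np.float64(97.13745720053244))
1 [ 0.6166 -0.0403  0.0774] ang 9.0 cost 79.5
2 [ 0.495  -0.039   0.0769] ang 84.1 cost 67.1
3 [ 0.4939 -0.1603  0.0777] ang 11.4 cost 83.7
4 [ 0.6154 -0.1615  0.0747] ang 84.3 cost 81.2
```

View pics/side6.png

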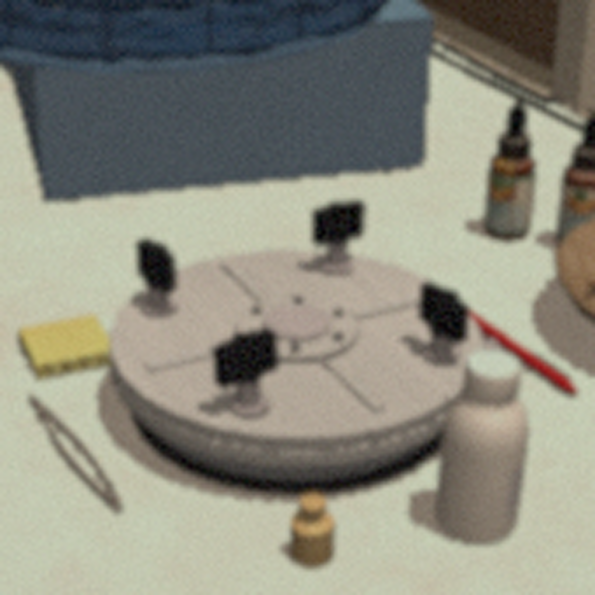

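View pics/top6.png

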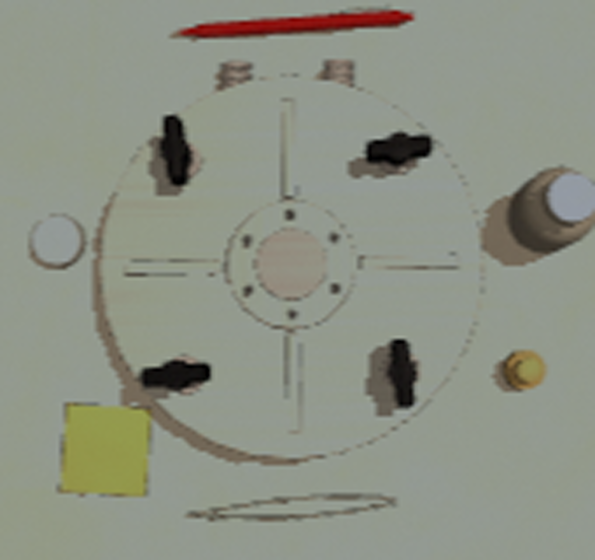

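```bash
python3 - <<'E'
from h import *
a,b=[cv2.cvtColor(pickle.load(open(f'side{i}.pkl','rb'))['img'],cv2.COLOR_RGB2GRAY) for i in(0,6)]
f=pickle.load(open('side0.pkl','rb'))
c=np.array([.5548,-.1013,.056])
print('pred per 10mm',proj(f,[c-[0,0,.01]])-proj(f,[c]))
for dx,dy in((0,0),(.055,0),(-.06,0),(0,.06),(0,-.06)):
    u,v=proj(f,[c+[dx,dy,0]])[0].astype(int); t=a[v-7:v+8,u-12:u+13]
    s=b[v-15:v+16,u-16:u+17]; m=cv2.matchTemplate(s,t,cv2.TM_CCOEFF_NORMED); _,mx,_,p=cv2.minMaxLoc(m)
    col=m[:,p[0]]; y=p[1]; sub=0
    if 0<y<len(col)-1: sub=.5*(col[y-1]-col[y+1])/(col[y-1]-2*col[y]+col[y+1])
    print((dx,dy),'du',p[0]-4,'dv',round(y-8+sub,2),'score',round(mx,2), 'pred10', np.round((proj(f,[c+[dx,dy,-.01]])-proj(f,[c+[dx,dy,0]]))[0],2))
# bystanders
T0,T6=[pickle.load(open(f'top{i}.pkl','rb'))['img'] for i in(0,6)]
for n,(u,v) in dict(bottle=(400,208),weight=(390,256),pad=(269,278),twz=(323,294),pen=(323,157),cap=(256,219)).items():
    w,h=(40,10) if n in('twz','pen') else (14,14)
    d=cv2.absdiff(T0[v-h:v+h,u-w:u+w],T6[v-h:v+h,u-w:u+w]).mean(); print(n,round(d,1))
E
```

```text
pred per 10mm [[-0.07654043  4.30326662]]
(0, 0) du 4 dv 3.33 score 0.84 pred10 [-0.08  4.3 ]
(0.055, 0) du 2 dv 0.89 score 0.84 pred10 [-0.2   4.22]
(-0.06, 0) du -4 dv 8 score 0.88 pred10 [0.08 4.4 ]
(0, 0.06) du 0 dv 3.98 score 0.91 pred10 [-0.    4.14]
(0, -0.06) du 0 dv 4.23 score 0.92 pred10 [-0.17  4.47]
bottle 0.9
weight 0.5
pad 1.6
twz 0.6
pen 0.6
cap 3.3
```

```bash
python3 -c "
from bench import r
print(r.hand_in())"
```

```text
the job is handed in; nothing more can be done
None
```

I tightened all four wing knobs clockwise in two rounds and handed the job in at about 29 s of the 72 s allowed. Each round went in the order knob 1, 3, 2, 4: first to half-way, with the bars pointing radially, then home to the stop.

**Stops:** On each final turn the wrist moment rose to between 0.8 and 1.1 N m, so the stop was felt on all four knobs.

**Knob angles:** The last top picture shows the bars at 7°, 95°, 5° and 97°. The stop is expected at 5° for knobs 1 and 3 and at 95° for knobs 2 and 4. The 2° excess on knobs 1 and 4 is within measuring error.

**Cover height:** Image matching of the grooves on the left and right of the cover gave a drop of 9.6 and 9.5 mm, even on both sides; about 9 to 10 mm was expected. The hub and the other two patches did not match reliably, so I left them out. A coarser fit of knob heights scattered, giving drops of 7 to 10 mm, so it neither confirms nor contradicts this.

**Surroundings:** The bottle, weight, notepad, tweezers and pen are unchanged in the top picture. The cap's patch differed slightly more, but its position is the same to the pixel, so I took that as the arm's shadow. The gripper ended open and clear of the pump. The wrist forces I read stayed at about 11 N or less.

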